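# Crank the tube feeder to its next cut length

## Robot

A 7-joint arm with a two-finger parallel gripper is mounted at the origin on the work surface. World frame = base frame: x ahead of the robot, y to its left, z up, the work surface at z = 0. Lengths are in m, angles in rad, forces in N, time in s.
With the tool pointing down it reaches from about 0.35 to 0.9 m from the base axis. Payload 19.9 kg.
Tool frame: the origin (TCP) lies on the centre line of the jaws, within the pads' length; the fingertips stand 14 mm ahead of it and the grasp point (between the pads) lies 5 mm behind it; z points along the fingers, y is the line along which they close (so a half turn about z gives the same grasp; the last joint's range is limited). The gripper opens to 94 mm and grips with 3 to 60 N. Pads are 16 mm wide; open, the fingers measure 119 mm over their backs; the gripper's body (75 mm by 177 mm) begins 78 mm behind the grasp point.
Start: joints at [-1.206, 0.417, -0.01, 1.614, 0.005, 1.111, -0.053], TCP at [0.247, 0.574, 0.219] pointing down, gripper open.
Joint ranges: [-2.81, 2.81], [-0.39, 2.02], [-1.27, 1.25], [0.06, 2.57], [-1.19, 4.33], [0.19, 2], [-2.82, 2.82]. Speed limits (rad/s): [1.89, 1.89, 2.39, 2.39, 3.01, 3.01, 3.01].

## Interface

Orientations are given as a 3x3 rotation matrix whose columns are the frame's x, y, z axes.
In Python, from rig import read_state, snapshot, calibration, hand_in, look_for, pinpoint gives the robot as it stands.
- The arm moves only by the tool servo_tool, never from a script. Its argument "motion" is a list of rows, each a list of 3 entries, a list of its own where there are three numbers: the opening, from -1 (shut) to 1 (fully open), then the shift along the tool's x, y, z in mm, then the turn about the tool's z in rad. A call has exactly 10 rows; each row shifts and turns the commanded pose from where the row before left it, along the tool's axes as they then stand; what a row does not reach is not made up. A row lasts 1/8 s, in which the tool goes at most 62.5 mm and 10.7 degrees, less where a joint would pass 70% of its speed; a pose out of reach is approached as far as the arm can. A call with a gripper value outside its range is refused whole. The fingers move at their own pace and stop on an object; the grip force is fixed at half the most. Time passes only in rows, so rows that do not move let the fingers close, or fill a call up. It gives the time, the measured TCP pose, the force, the opening and the grip force at its end, in the units of the state.
- read_state(): the state, without advancing time (a new reading comes with each control period).
- snapshot(name): name is "scene" or "top"; returns the picture (480x640x3 uint8, red, green, blue); there is no depth.
- calibration(name): a dict with "fx", "fy", "cx", "cy" (pixels), "dist" ([k1, k2, p1, p2, k3] as OpenCV has them; the pictures are not rectified), "T" (4x4, takes a point from camera to world coordinates). Camera axes: x right, y down, z forward; pixel columns grow to the right and rows downward; lengths in m; the calibration is good to about 2 mm. A picture is of the moment at which its call begins. calibration takes no time and is no camera call.
- hand_in(): hands the job in; it is judged then, once.
Trained networks look in the newest picture that a camera, given by its name, has taken for a name from the list of things; names that differ only in an ending like _2 or _b are one class to them, and where a whole thing is asked for, a point or a joint stands for the part that bears it (a point fixed in the world has none). Each returns a list of dicts, best first, with "confidence" (0 to 1); they miss things now and then, are a little off and sometimes report something else, mostly with a low value. They report only what shows in the picture. A call takes as long as a camera call.
- look_for(camera, label): "extent" ([left, top, width, height] in pixels, round what is visible of it).
- pinpoint(camera, label): "point" ([column, row] in pixels: a listed point, or the origin of a listed thing).
The state is a dict: "time_s": time; "q": joint angles; "qd": joint speeds; "tau": joint torques, N m; "position": TCP position; "tool_rot": TCP orientation; "wrist_force": force on the tool from outside, world axes, zero at the start; "ft_torque": the same for the moment, N m; "opening": opening from 0.0 (shut) to 1.0 (fully open); "finger_force": force on a finger pad.
Only numpy, scipy, OpenCV 4.12 (cv2) and the standard library are available. Lean on these libraries where they do the work, as an engineer would, in place of code of your own. Each camera call takes 0.05 s, during which the arm holds its last target. There are 200 camera calls.

## Task

Wind the crank of the blue tube feeder counter-clockwise (seen from above) so that its pusher feeds the aluminium tube forward until the tube's front end is flush with the open end of its channel, then let the sprung pin of the T-handle drop fully home into the hole of the index plate and let go. The crank passes over that same hole once on the way, too early: keep the pin lifted there, or lift it out by the T-handle, and wind one more full turn. Feed the tube only with the crank, never touch it with the gripper, and leave the other things on the bench where they are.

Things in the scene. Friction and masses are not known exactly. Their poses are not given: they have to be found in the camera images.
- feeder: The tube feeder, fixed on the bench: a blue gearbox with a square steel index plate 230 x 230 mm on top (top face 84 mm above the bench), and beside it a straight channel 340 mm long. Origin on the bench under the crank axis; x points from the crank to the channel, y along it to its open end, z up.
- crank_axis (a point): Point on the vertical crank axis at the top face of the index plate. The crank is a steel arm 24 mm wide, its top 34 mm above the plate (hub 44 mm across, top 38 mm above the plate).
- pin_hole (a point): Mouth of the only hole in the index plate, 13 mm square, 85 mm from the crank axis on the side away from the channel.
- grip (a point): Centre of the black T-handle: a flat-sided bar 72 mm long (along the crank arm, its x axis; 85 mm from the crank axis), 22 mm thick (its y axis, the way to pinch it), 24 mm high. Rigid on the sprung pin (10 mm across), it turns with the crank. It is 62 mm above the plate when the pin is home, about 72 mm when the pin rides on the plate's face.
- crank (a joint): Crank angle in rad, growing counter-clockwise seen from above. The arm stands over the hole at 0, 2 pi and 4 pi; it can turn from -0.3 to 13.4. Each rad moves the pusher 8 mm towards the open end; at 4 pi the tube is fed flush. The crank starts somewhere in the second half of its first turn, with the pin riding on the plate, and stays where it is left.
- plunger (a joint): Lift of the sprung pin with its T-handle in m: 0 fully home in the hole, 0.010 riding on the plate's face, 0.024 at its upper stop. A spring pulls it down with 4 to 7 N. It must be above 0.010 for the crank to leave the hole.
- pusher_face (a point): Centre of the face of the pusher, a steel block 36 mm wide and 63 mm tall in the channel, which shoves the tube towards the open end (y of the feeder); it does not pull it back.
- tube: Loose square aluminium tube 40 x 40 x 160 mm (0.3 kg) lying in the channel ahead of the pusher. Origin at the centre of its underside, y along it towards its front end.
- tube_front (a point): Centre of the tube's front end.
- bed_end (a point): Point on the channel's floor at its open end, on its centre line; y points out of the channel. The channel's centre line is 165 mm from the crank axis, its floor 30 mm above the bench, its walls 46 mm apart and 60 mm high. The tube is flush when its front end is level with this point along y.
- spray_can: Bystander: black spray can 64 mm across, 180 mm tall, standing on the bench; origin at its base.
- hose_clamp: Bystander: steel band ring 90 mm across, 14 mm high, lying on the bench; origin at the centre of its underside.
- parts_bin: Bystander: open blue plastic bin 160 x 110 x 75 mm; origin at the centre of its underside.
- spanner: Bystander: steel spanner 200 mm long lying along its x axis; origin under its middle.

How it is judged:
By the outcome, as a careful person would: the job done as asked, in the order asked, and still so for the second after the job is handed in, with the robot touching nothing.
It also fails if it takes over 72 s, if anything falls off the work surface, if the arm or the gripper's body presses on something with over 40 N, if the wrist force passes 120 N, or if a joint passes its speed limit or range.

## Working session

There is one attempt and no reset: what is moved stays moved. The work goes in short steps, Python scripts to look and compute and a tool call to move; the robot and the scene stay as the last step left them, time stands still between calls to the robot, and variables do not carry over. Pictures are saved under pics/ and viewed, at most 10 in all, crops included, and the job is handed in when it is done.

Besides the shell and the picture viewer there is one more tool, called in YAML: its name, and indented under it one key for each argument. servo_tool: Moves the arm, as the interface text tells. Its arguments: {"type":"object","properties":{"motion":{"type":"array"}},"required":["motion"]}

```bash
mkdir -p pics; ls
cat > h.py <<'E'
import numpy as np,cv2
from rig import *
def ray(cam,px):
    c=calibration(cam);K=np.array([[c['fx'],0,c['cx']],[0,c['fy'],c['cy']],[0,0,1]])
    u=cv2.undistortPoints(np.array([[px]],float),K,np.array(c['dist'],float))[0,0]
    T=np.array(c['T']);return T[:3,3],T[:3,:3]@np.array([u[0],u[1],1])
def atz(cam,px,z):
    o,d=ray(cam,px);return o+d*(z-o[2])/d[2]
def proj(cam,P):
    c=calibration(cam);K=np.array([[c['fx'],0,c['cx']],[0,c['fy'],c['cy']],[0,0,1]])
    T=np.linalg.inv(np.array(c['T']));r,_=cv2.Rodrigues(T[:3,:3])
    return cv2.projectPoints(np.array([P],float),r,T[:3,3],K,np.array(c['dist'],float))[0][0,0]
E
python3 - <<'E'
from h import *
for c in('scene','top'):
    cv2.imwrite(f'pics/{c}0.png',snapshot(c)[:,:,::-1])
    print(c,np.round(calibration(c)['T'],3).tolist())
    for l,z in(('crank_axis',.084),('pin_hole',.084),('grip',.156),('bed_end',.03),('tube_front',.05),('pusher_face',.06),('feeder',0),('spray_can',0),('hose_clamp',0),('parts_bin',0),('spanner',0)):
        for r in pinpoint(c,l)[:2]: print(l,np.round(r['point'],1),round(r['confidence'],2),np.round(atz(c,r['point'],z),4))
s=read_state();print(s['time_s'],np.round(s['tool_rot'],3),s['position'],s['opening'])
E
```

```text
pics
scene [[-0.668, 0.546, -0.506, 1.046], [0.744, 0.49, -0.454, 0.543], [0.0, -0.68, -0.734, 0.847], [0.0, 0.0, 0.0, 1.0]]
crank_axis [258.  217.8] 0.66 [ 0.5653 -0.0891  0.084 ]
pin_hole [290.9 205.2] 0.74 [ 0.4894 -0.0644  0.084 ]
pin_hole [378.6 353.6] 0.31 [0.6538 0.3094 0.084 ]
grip [270.2 215.7] 0.67 [ 0.5906 -0.016   0.156 ]
bed_end [214.2 316.6] 0.7 [0.7747 0.0051 0.03  ]
tube_front [205.2 302.8] 0.63 [ 0.7724 -0.0197  0.05  ]
pusher_face [178.5 240.6] 0.75 [ 0.7104 -0.1834  0.06  ]
feeder [260.8 242.5] 0.77 [ 0.5632 -0.0944  0.    ]
spray_can [287.1 338.9] 0.85 [0.7039 0.1314 0.    ]
spray_can [257.  217.1] 0.53 [ 0.5123 -0.1623 -0.    ]
hose_clamp [355.1 277.6] 0.92 [0.4981 0.1323 0.    ]
hose_clamp [289.6 203.5] 0.41 [ 0.4259 -0.1379 -0.    ]
parts_bin [237.5 164.3] 0.79 [ 0.4097 -0.3495 -0.    ]
spanner [379.6 354.9] 0.74 [0.6115 0.2868 0.    ]
spanner [195.2 280.8] 0.53 [ 0.7329 -0.1165  0.    ]
top [[0.019, -0.984, 0.176, 0.385], [-1.0, -0.019, -0.001, 0.076], [0.004, -0.176, -0.984, 0.979], [0.0, 0.0, 0.0, 1.0]]
crank_axis [400.5 232.7] 0.77 [ 0.5591 -0.0923  0.084 ]
[... 222 characters left out ...]
42.6] 0.95 [0.7796 0.0056 0.03  ]
tube_front [363. 143.] 0.61 [ 0.7709 -0.017   0.05  ]
tube_front [447.9 174.9] 0.51 [ 0.7002 -0.2085  0.05  ]
pusher_face [445.8 175.5] 0.79 [ 0.6953 -0.2006  0.06  ]
feeder [392.1 238.4] 0.58 [ 0.5617 -0.0886  0.    ]
spray_can [302.5 175.4] 0.64 [0.7076 0.1201 0.    ]
spray_can [397.3 161.8] 0.61 [ 0.7464 -0.1034  0.    ]
hose_clamp [295.  261.1] 0.68 [0.5053 0.1317 0.    ]
parts_bin [508.6 315. ] 0.86 [ 0.3908 -0.3538  0.    ]
spanner [228.1 213.3] 0.58 [0.6132 0.2897 0.    ]
spanner [402.  231.4] 0.2 [ 0.5785 -0.1117  0.    ]
1.2 [[-0.919  0.395 -0.   ]
 [ 0.395  0.919 -0.   ]
 [-0.    -0.    -1.   ]] [0.24670094 0.5742021  0.21940595] 0.9981207132475292
```

View pics/top0.png

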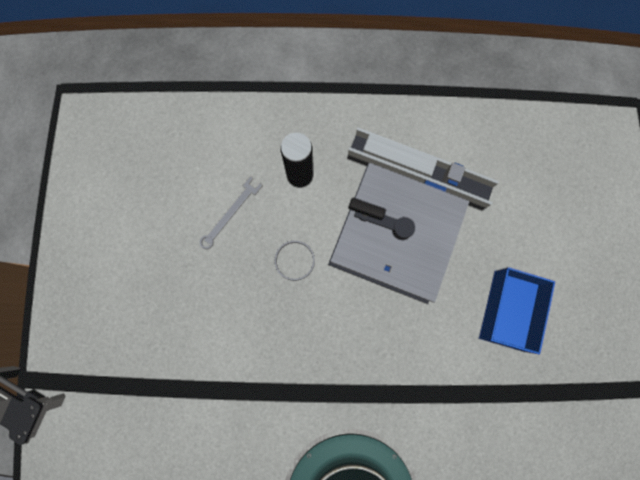

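View pics/scene0.png

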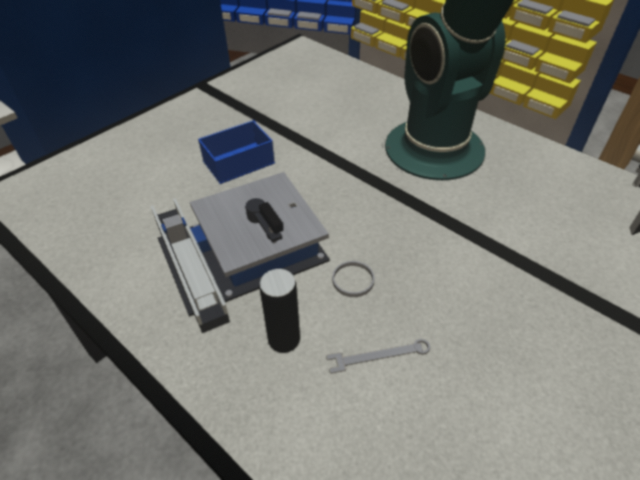

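The top view shows the hub at about (402,228), the T-handle at (367,208), the hole at (387,268) and the channel's open end at (355,145). The scene view agrees, with the handle at (270,216) and the spray can standing left of the feeder. Next I'll fit the feeder pose jointly from both views.

```bash
cat > fit.py <<'E'
from h import *
from scipy.optimize import least_squares
lab=['crank_axis','pin_hole','bed_end','grip']
def model(p,zg=.156):
    X,Y,a,b,L=p;x=np.array([np.cos(a),np.sin(a),0]);y=np.array([-x[1],x[0],0]);o=np.array([X,Y,0]);u=np.array([np.cos(b),np.sin(b),0]);z=np.array([0,0,1])
    return dict(crank_axis=o+.084*z,pin_hole=o-.085*x+.084*z,bed_end=o+.165*x+L*y+.03*z,grip=o+.085*u+zg*z)
def fit(zg=.156,p0=(.562,-.091,-.37,1.19,.165)):
    obs=[]
    for c in('scene','top'):
        snapshot(c)
        for l in lab:
            for r in pinpoint(c,l):
                if np.linalg.norm(proj(c,model(p0,zg)[l])-r['point'])<12: obs.append((c,l,r['point']));break
    f=lambda p:np.concatenate([proj(c,model(p,zg)[l])-q for c,l,q in obs])
    s=least_squares(f,p0,loss='soft_l1',x_scale=[.01,.01,.05,.05,.01])
    for (c,l,_),e in zip(obs,s.fun.reshape(-1,2)):print(c,l,np.round(e,1))
    return s.x
E
python3 - <<'E'
from fit import *
p=fit();print(np.round(p,4),'crank',np.degrees(p[3]-p[2]-np.pi)+360)
m=model(p);print(m)
s=read_state();R=s['tool_rot'];print('shift tool mm',1000*R.T@(m['grip']+[0,0,.06]-s['position']))
E
```

```text
scene crank_axis [ 0.1 -1.5]
scene pin_hole [ 2.9 -1.2]
scene bed_end [-0.1  2.2]
scene grip [-0.2 -0.9]
top crank_axis [-1.4 -0.9]
top pin_hole [ 2.2 -0.4]
top bed_end [0.8 0.4]
top grip [-0.9 -0.3]
[ 0.5652 -0.0946 -0.3501  1.2901  0.1658] crank 273.9750896136336
{'crank_axis': array([ 0.56521673, -0.09460223,  0.084     ]), 'pin_hole': array([ 0.48537251, -0.06544918,  0.084     ]), 'bed_end': array([0.77706985, 0.00453821, 0.03      ]), 'grip': array([ 0.58876463, -0.01292912,  0.156     ])}
shift tool mm [-546.05440187 -404.42532396    3.5026534 ]
```

servo_tool:
  motion:
    - [1,[-40,-30,-4],0]
    - [1,[-40,-30,-4],0]
    - [1,[-40,-30,-4],0]
    - [1,[-40,-30,-4],0]
    - [1,[-40,-30,-4],0]
    - [1,[-40,-30,0],0]
    - [1,[-40,-30,0],0]
    - [1,[-40,-30,0],0]
    - [1,[-40,-30,0],0]
    - [1,[-40,-30,0],0]

```text
time_s: 2.95
position: [0.4965, 0.1393, 0.2397]
tool_rot: [[-0.919, 0.395, 0.001], [0.395, 0.919, 0.0], [-0.0, 0.0, -1.0]]
wrist_force: [0.8, -0.1, 0.0]
opening: 0.996
finger_force: 0.0
```

servo_tool:
  motion:
    - [1,[-48.2,-34.4,0],0]
    - [1,[-48.2,-34.4,0],0]
    - [1,[-48.2,-34.4,0],0]
    - [1,[0,0,0],0.18]
    - [1,[0,0,0],0.18]
    - [1,[0,0,0],0.18]
    - [1,[0,0,0],0.18]
    - [1,[0,0,0],0.18]
    - [1,[0,0,0],0.18]
    - [1,[0,0,0],0.18]

```text
time_s: 4.2
position: [0.5879, -0.0111, 0.2395]
tool_rot: [[0.101, 0.995, 0.0], [0.995, -0.101, 0.0], [0.0, 0.0, -1.0]]
wrist_force: [-0.2, -0.2, -0.4]
opening: 0.997
finger_force: 0.0
```

Run:
```python
from h import *
s=read_state();R=s['tool_rot'];print(np.round(s['q'],3),s['position'],np.arctan2(R[1][0],R[0][0]))
print(1000*np.array(R).T@(np.array([.5888,-.0129,.156])-s['position']))
cv2.imwrite('pics/top1.png',cv2.resize(snapshot('top')[100:330,240:540,::-1],None,fx=2.5,fy=2.5,interpolation=3))
```

```text
[-0.502  0.379  0.605  1.703 -0.235  1.132  0.069] [ 0.58791337 -0.01113683  0.23951458] 1.4699219589108823
[-1.66614451  1.05419572 83.51462772]
```

View pics/top1.png

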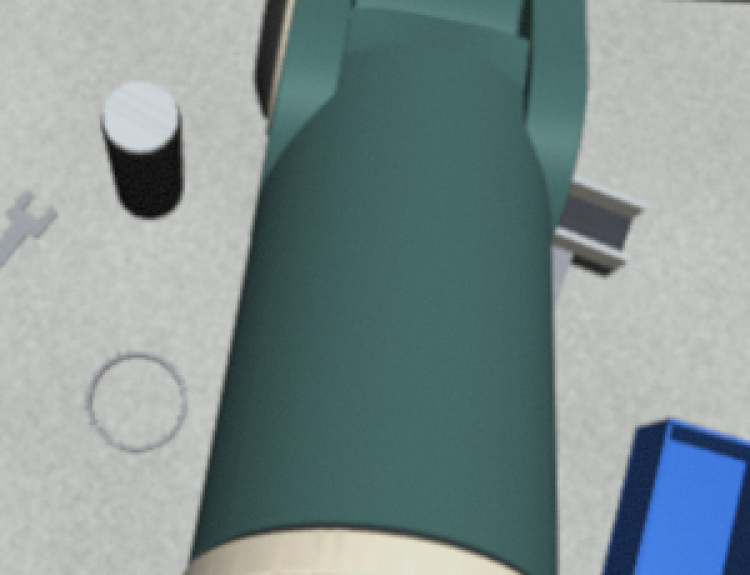

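servo_tool:
  motion:
    - [1,[-1.7,1.1,0],0.18]
    - [1,[0,0,15],0]
    - [1,[0,0,20],0]
    - [1,[0,0,20],0]
    - [1,[0,0,20],0]
    - [1,[0,0,12],0]
    - [1,[0,0,0],0]
    - [-1,[0,0,0],0]
    - [-1,[0,0,0],0]
    - [-1,[0,0,0],0]

```text
time_s: 5.5
position: [0.589, -0.0129, 0.1529]
tool_rot: [[0.271, 0.962, 0.001], [0.962, -0.271, 0.0], [0.0, 0.001, -1.0]]
wrist_force: [-1.3, -0.5, -0.1]
opening: 0.715
finger_force: 0.0
```

Run:
```python
from h import *
s=read_state();R=s['tool_rot'];print(np.round(s['q'],3),s['position'],np.arctan2(R[1][0],R[0][0]),s['ft_torque'])
cv2.imwrite('pics/sc1.png',cv2.resize(snapshot('scene')[130:370,130:430,::-1],None,fx=2.5,fy=2.5,interpolation=3))
```

```text
[-0.486  0.484  0.599  1.785 -0.324  0.971 -0.031] [ 0.58903195 -0.01292774  0.15286531] 1.2960662908586205 [-0.10151333  0.09444408 -0.01988344]
```

View pics/sc1.png

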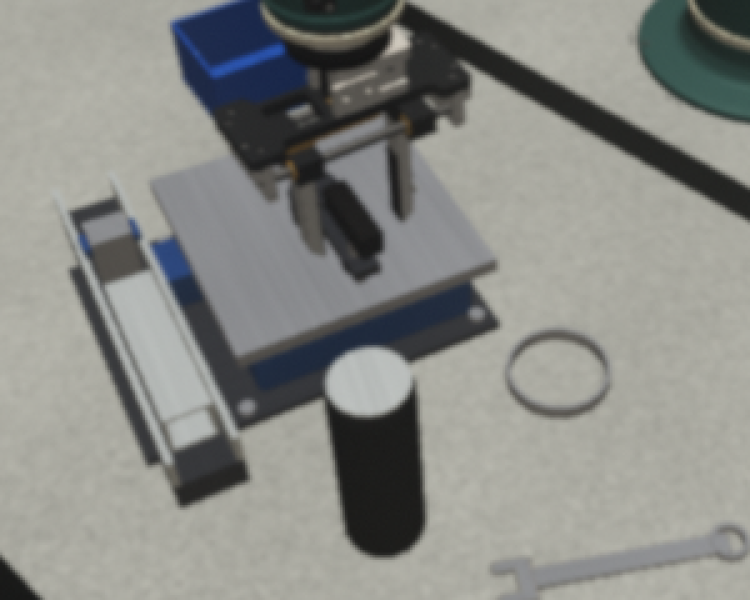

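The fingers straddle the black handle (crop 355,215), about 55 mm clear of the plate. I'll close on it and lift the pin a little.

servo_tool:
  motion:
    - [-1,[0,0,0],0]
    - [-1,[0,0,0],0]
    - [-1,[0,0,0],0]
    - [-1,[0,0,0],0]
    - [-1,[0,0,0],0]
    - [-1,[0,0,0],0]
    - [-1,[0,0,0],0]
    - [-1,[0,0,-3],0]
    - [-1,[0,0,-3],0]
    - [-1,[0,0,0],0]

```text
time_s: 6.8
position: [0.5887, -0.0127, 0.1582]
tool_rot: [[0.271, 0.963, -0.0], [0.963, -0.271, 0.0], [0.0, -0.0, -1.0]]
wrist_force: [4.3, 2.4, -6.3]
opening: 0.231
finger_force: 30.0
```

Run:
```python
from h import *
s=read_state();R=s['tool_rot'];print(np.round(s['q'],3),s['position'],np.arctan2(R[1][0],R[0][0]),s['ft_torque'],s['wrist_force'],s['finger_force'])
```

```text
[-0.489  0.477  0.602  1.781 -0.318  0.982 -0.035] [ 0.58872527 -0.0126967   0.15824318] 1.2962563506652773 [ 0.67153953 -1.01060109  0.2227427 ] [ 4.29287818  2.40643585 -6.33502303] 30.002533793449402
```

servo_tool:
  motion:
    - [-1,[-0.4,-8.5,0],-0.1]
    - [-1,[-0.4,-8.5,0],-0.1]
    - [-1,[-0.4,-8.5,0],-0.1]
    - [-1,[-0.4,-8.5,0],-0.1]
    - [-1,[-0.4,-8.5,0],-0.1]
    - [-1,[-0.4,-8.5,0],-0.1]
    - [-1,[-0.4,-8.5,0],-0.1]
    - [-1,[-0.4,-8.5,0],-0.1]
    - [-1,[0,0,0],0]
    - [-1,[0,0,0],0]

```text
time_s: 8.05
position: [0.523, -0.021, 0.1583]
tool_rot: [[-0.499, 0.866, -0.001], [0.866, 0.499, -0.0], [0.0, -0.001, -1.0]]
wrist_force: [3.3, 1.6, -6.0]
opening: 0.234
finger_force: 30.0
```

```bash
cat > st.py <<'E'
from h import *
from rig import *
import sys
A=np.array([float(sys.argv[1]),float(sys.argv[2])]) if len(sys.argv)>2 else np.array([.5652,-.0946])
s=read_state();R=np.array(s['tool_rot']);p=np.array(s['position']);d=p[:2]-A
print('t',s['time_s'],'q',np.round(s['q'],2),'pos',np.round(p,4),'yawx',np.arctan2(R[1,0],R[0,0]),'arm',np.arctan2(d[1],d[0]),'r',np.hypot(*d),'F tool',np.round(R.T@s['wrist_force'],1),'M',np.round(R.T@s['ft_torque'],2),s['finger_force'])
E
python3 st.py
```

```text
t 8.05 q [-0.39  0.33  0.45  1.94 -0.18  0.91  0.67] pos [ 0.523  -0.021   0.1583] yawx 2.093717260171298 arm 2.091309846720987 r 0.08481699380395143 F tool [-0.2  3.7  6. ] M [-0.7  -0.04 -0.39] 30.048252940177917
```

servo_tool:
  motion:
    - [-1,[-1,-12.7,0],-0.15]
    - [-1,[-0.9,-12.7,0],-0.15]
    - [-1,[-1,-12.7,0],-0.15]
    - [-1,[-0.9,-12.7,0],-0.15]
    - [-1,[-1,-12.7,0],-0.15]
    - [-1,[-0.9,-12.7,0],-0.15]
    - [-1,[-1,-12.7,0],-0.15]
    - [-1,[-0.9,-12.7,0],-0.15]
    - [-1,[-1,-12.7,0],-0.15]
    - [-1,[-0.9,-12.7,0],-0.15]

```text
time_s: 9.3
position: [0.4894, -0.1318, 0.1582]
tool_rot: [[-0.897, -0.442, -0.001], [-0.442, 0.897, 0.001], [0.0, 0.001, -1.0]]
wrist_force: [6.5, 5.6, -5.9]
opening: 0.229
finger_force: 30.0
```

```bash
python3 st.py
```

```text
t 9.3 q [-0.01  0.29  0.25  1.97 -0.09  0.9   2.31] pos [ 0.4894 -0.1318  0.1582] yawx -2.6841242400644343 arm -2.685962764975932 r 0.08442801577891826 F tool [-8.3  2.1  5.9] M [-0.6  -1.93 -0.02] 29.979516863822937
```

servo_tool:
  motion:
    - [-1,[-1,-12.7,0],-0.15]
    - [-1,[-0.9,-12.7,0],-0.15]
    - [-1,[0,0,3],0]
    - [-1,[0,0,2.5],0]
    - [0.6,[0,0,0],0]
    - [0.6,[0,0,0],0]
    - [0.6,[0,0,0],0]
    - [0.6,[0,0,0],0]
    - [0.6,[0,0,-20],0]
    - [0.6,[0,0,-30],0]

```text
time_s: 10.55
position: [0.5031, -0.1528, 0.2031]
tool_rot: [[-0.729, -0.685, -0.002], [-0.685, 0.729, 0.0], [0.001, 0.001, -1.0]]
wrist_force: [0.0, 0.2, 1.1]
opening: 0.795
finger_force: 0.0
```

servo_tool:
  motion:
    - [0.6,[0,0,0],0.18]
    - [0.6,[0,0,0],0.18]
    - [0.6,[0,0,0],0.18]
    - [0.6,[0,0,0],0.18]
    - [0.6,[0,0,0],0.18]
    - [0.6,[0,0,0],0.18]
    - [0.6,[0,0,0],0.18]
    - [0.6,[0,0,0],0.18]
    - [0.6,[0,0,0],0.18]
    - [0.6,[0,0,0],0.18]

```text
time_s: 11.8
position: [0.5036, -0.1529, 0.203]
tool_rot: [[-0.496, 0.868, 0.0], [0.868, 0.496, -0.0], [-0.0, 0.0, -1.0]]
wrist_force: [0.9, 0.7, 0.5]
opening: 0.799
finger_force: 0.0
```

```bash
python3 st.py
python3 - <<'E'
from h import *
cv2.imwrite('pics/sc2.png',cv2.resize(snapshot('scene')[130:370,130:430,::-1],None,fx=2.5,fy=2.5,interpolation=3))
for r in pinpoint('scene','grip'): print(r,atz('scene',r['point'],.156))
E
```

```text
t 11.8 q [-0.18  0.28  0.5   1.89 -0.16  1.01  0.9 ] pos [ 0.5036 -0.1529  0.203 ] yawx 2.08970224253218 arm -2.383880240392741 r 0.08477568711706829 F tool [ 0.1  1.1 -0.5] M [ 0.03  0.02 -0.01] 0.0
{'point': [257.3, 164.7], 'confidence': 0.67} [ 0.49895761 -0.15224932  0.156     ]
```

View pics/sc2.png

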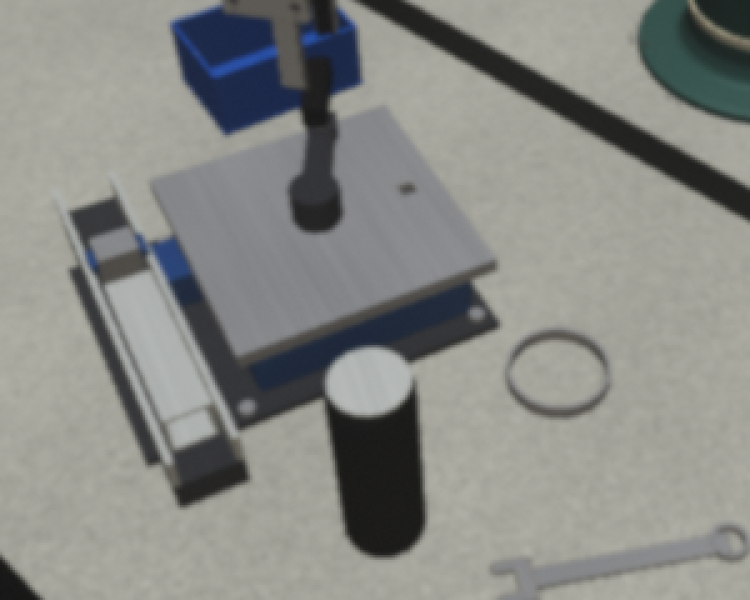

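The crank arm now lies towards the bin (crop 318,150), past the hole at (407,188), and the pusher has advanced. I'll finish the half turn and re-grip.

servo_tool:
  motion:
    - [0.6,[0,0,0],0.18]
    - [0.6,[0,0,0],0.18]
    - [0.6,[0,0,0],0.18]
    - [0.6,[0,0,0],0.18]
    - [0.6,[0,0,0],0.18]
    - [0.6,[0,0,0],0.18]
    - [0.6,[0,0,0],0.18]
    - [0.6,[0,0,0],0.072]
    - [0.6,[0,0,20],0]
    - [0.6,[0,0,20],0]

```text
time_s: 13.15
position: [0.5038, -0.1527, 0.1626]
tool_rot: [[0.718, 0.696, 0.0], [0.696, -0.718, 0.0], [0.0, 0.0, -1.0]]
wrist_force: [-0.2, 1.1, 0.3]
opening: 0.801
finger_force: 0.0
```

servo_tool:
  motion:
    - [0.6,[0,0,10],0]
    - [0.6,[0,0,0],0]
    - [-1,[0,0,0],0]
    - [-1,[0,0,0],0]
    - [-1,[0,0,0],0]
    - [-1,[0,0,0],0]
    - [-1,[0,0,0],0]
    - [-1,[0,0,0],0]
    - [-1,[0,0,0],0]
    - [-1,[0,0,0],0]

```text
time_s: 14.4
position: [0.5037, -0.1529, 0.153]
tool_rot: [[0.722, 0.692, 0.0], [0.692, -0.722, -0.0], [0.0, 0.0, -1.0]]
wrist_force: [0.9, -0.1, 0.6]
opening: 0.232
finger_force: 30.0
```

```bash
python3 st.py
```

```text
t 14.4 q [-0.34  0.39  0.71  1.94 -0.32  0.92 -0.28] pos [ 0.5037 -0.1529  0.153 ] yawx 0.7637712340538395 arm -2.3832027177843966 r 0.08470596344369988 F tool [ 0.6  0.7 -0.6] M [-0.08 -0.1   0.16] 29.97346132993698
```

servo_tool:
  motion:
    - [-1,[1,12.7,0],-0.15]
    - [-1,[0.9,12.7,0],-0.15]
    - [-1,[1,12.7,0],-0.15]
    - [-1,[0.9,12.7,0],-0.15]
    - [-1,[1,12.7,0],-0.15]
    - [-1,[0.9,12.7,0],-0.15]
    - [-1,[1,12.7,0],-0.15]
    - [-1,[0.9,12.7,0],-0.15]
    - [-1,[1,12.7,0],-0.15]
    - [-1,[0.9,12.7,0],-0.15]

```text
time_s: 15.65
position: [0.6194, -0.1607, 0.153]
tool_rot: [[-0.641, 0.767, -0.0], [0.767, 0.641, -0.001], [-0.001, -0.001, -1.0]]
wrist_force: [-2.0, -4.7, 1.7]
opening: 0.23
finger_force: 30.1
```

```bash
python3 st.py
```

```text
t 15.65 q [-0.03  0.53  0.33  1.64 -0.19  1.    1.05] pos [ 0.6194 -0.1607  0.153 ] yawx 2.2671050341157994 arm -0.8837461992331173 r 0.08551279328417676 F tool [-2.3 -4.6 -1.7] M [ 0.94 -0.43  0.35] 30.07049649953842
```

servo_tool:
  motion:
    - [-1,[1,12.7,0],-0.15]
    - [-1,[0.9,12.7,0],-0.15]
    - [-1,[1,12.7,0],-0.15]
    - [-1,[0.9,12.7,0],-0.15]
    - [-1,[1,12.7,0],-0.15]
    - [-1,[0.9,12.7,0],-0.15]
    - [-1,[1,12.7,0],-0.15]
    - [-1,[0.9,12.7,0],-0.15]
    - [-1,[0,0,0],0]
    - [-1,[0,0,0],0]

```text
time_s: 16.9
position: [0.6466, -0.0673, 0.1532]
tool_rot: [[-0.95, -0.314, 0.002], [-0.314, 0.95, 0.0], [-0.002, -0.001, -1.0]]
wrist_force: [8.2, 0.8, -2.9]
opening: 0.236
finger_force: 30.0
```

```bash
python3 st.py
```

```text
t 16.9 q [ 0.03  0.52  0.04  1.61 -0.02  1.01  1.97] pos [ 0.6466 -0.0673  0.1532] yawx -2.8224646189337204 arm 0.3236112621619627 r 0.08583886495143685 F tool [-8.1 -1.8  2.9] M [ 0.28 -1.67 -0.33] 30.0311878323555
```

servo_tool:
  motion:
    - [0.6,[0,0,0],0]
    - [0.6,[0,0,0],0]
    - [0.6,[0,0,0],0]
    - [0.6,[0,0,0],0]
    - [0.6,[0,0,-20],0]
    - [0.6,[0,0,-30],0]
    - [0.6,[0,0,0],0.18]
    - [0.6,[0,0,0],0.18]
    - [0.6,[0,0,0],0.18]
    - [0.6,[0,0,0],0.18]

```text
time_s: 18.15
position: [0.646, -0.0671, 0.2046]
tool_rot: [[-0.92, 0.393, 0.001], [0.393, 0.92, 0.0], [-0.001, 0.001, -1.0]]
wrist_force: [0.1, -0.2, 0.1]
opening: 0.8
finger_force: 0.0
```

servo_tool:
  motion:
    - [0.6,[0,0,0],0.18]
    - [0.6,[0,0,0],0.18]
    - [0.6,[0,0,0],0.18]
    - [0.6,[0,0,0],0.18]
    - [0.6,[0,0,0],0.18]
    - [0.6,[0,0,0],0.18]
    - [0.6,[0,0,0],0.18]
    - [0.6,[0,0,0],0.18]
    - [0.6,[0,0,0],0.18]
    - [0.6,[0,0,0],0.18]

```text
time_s: 19.4
position: [0.646, -0.0669, 0.2045]
tool_rot: [[0.591, 0.807, 0.001], [0.807, -0.591, 0.001], [0.001, 0.001, -1.0]]
wrist_force: [-0.3, 0.6, 0.3]
opening: 0.799
finger_force: 0.0
```

```bash
python3 st.py
python3 - <<'E'
from h import *
cv2.imwrite('pics/sc3.png',cv2.resize(snapshot('scene')[130:370,130:430,::-1],None,fx=2.5,fy=2.5,interpolation=3))
for r in pinpoint('scene','grip'): print(r,atz('scene',r['point'],.156))
E
```

```text
t 19.4 q [-0.35  0.53  0.58  1.58 -0.31  1.12 -0.33] pos [ 0.646  -0.0669  0.2045] yawx 0.9382288339677015 arm 0.330589939254694 r 0.08547051033480042 F tool [ 0.3 -0.6 -0.3] M [ 0.01 -0.13  0.  ] 0.0
{'point': [232.4, 219.0], 'confidence': 0.9} [ 0.64626914 -0.06410556  0.156     ]
{'point': [257.9, 241.3], 'confidence': 0.58} [0.65365237 0.0166909  0.156     ]
```

View pics/sc3.png

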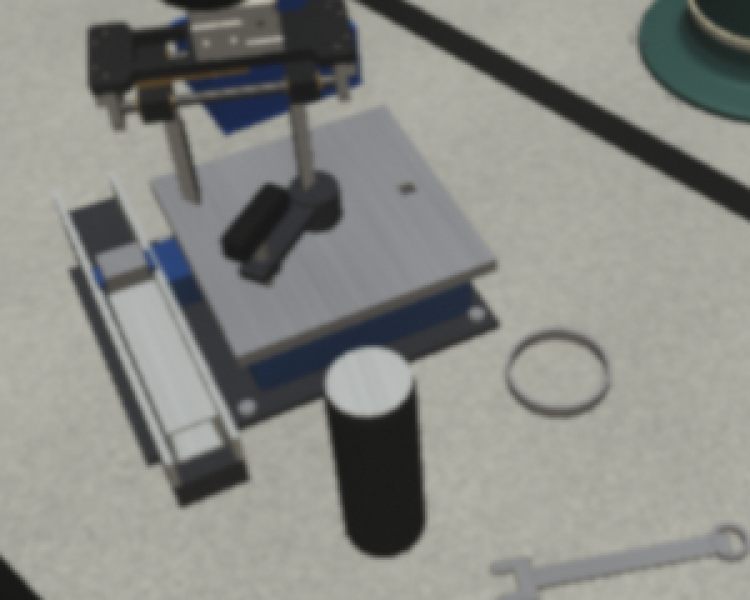

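The handle is at (255,225) in the crop and the pusher has reached the tube's rear at (125,280). I'll finish the turn and re-grip.

servo_tool:
  motion:
    - [0.6,[0,0,0],0.18]
    - [0.6,[0,0,0],0.18]
    - [0.6,[0,0,0],0.18]
    - [0.6,[0,0,0],0.08]
    - [0.6,[0,0,20],0]
    - [0.6,[0,0,20],0]
    - [0.6,[0,0,11],0]
    - [0.6,[0,0,0],0]
    - [-1,[0,0,0],0]
    - [-1,[0,0,0],0]

```text
time_s: 20.75
position: [0.646, -0.0672, 0.1526]
tool_rot: [[0.948, 0.318, 0.001], [0.318, -0.948, -0.0], [0.001, 0.0, -1.0]]
wrist_force: [0.6, -0.0, 0.1]
opening: 0.622
finger_force: 0.0
```

servo_tool:
  motion:
    - [-1,[0,0,0],0]
    - [-1,[0,0,0],0]
    - [-1,[0,0,0],0]
    - [-1,[0,0,0],0]
    - [-1,[0,0,0],0]
    - [-1,[0,0,0],0]
    - [-1,[-0.4,-8.5,0],-0.1]
    - [-1,[-0.4,-8.5,0],-0.1]
    - [-1,[-0.4,-8.5,0],-0.1]
    - [-1,[-0.4,-8.5,0],-0.1]

```text
time_s: 22.0
position: [0.629, -0.0383, 0.1521]
tool_rot: [[0.748, 0.664, 0.001], [0.664, -0.748, -0.001], [-0.0, 0.001, -1.0]]
wrist_force: [2.8, -3.9, -1.0]
opening: 0.232
finger_force: 30.0
```

```bash
python3 st.py
```

```text
t 22.0 q [-0.42  0.56  0.6   1.68 -0.36  1.02 -0.54] pos [ 0.629  -0.0383  0.1521] yawx 0.7264351701248231 arm 0.7228315936456772 r 0.08508253843127776 F tool [-0.5  4.8  1. ] M [-0.93 -0.5   0.12] 30.002360343933105
```

servo_tool:
  motion:
    - [-1,[-1,-12.7,0],-0.15]
    - [-1,[-0.9,-12.7,0],-0.15]
    - [-1,[-1,-12.7,0],-0.15]
    - [-1,[-0.9,-12.7,0],-0.15]
    - [-1,[-1,-12.7,0],-0.15]
    - [-1,[-0.9,-12.7,0],-0.15]
    - [-1,[-1,-12.7,0],-0.15]
    - [-1,[-0.9,-12.7,0],-0.15]
    - [-1,[-1,-12.7,0],-0.15]
    - [-1,[-0.9,-12.7,0],-0.15]

```text
time_s: 23.25
position: [0.514, -0.0274, 0.1522]
tool_rot: [[-0.611, 0.792, 0.002], [0.792, 0.611, -0.001], [-0.002, 0.001, -1.0]]
wrist_force: [8.1, -6.1, -5.3]
opening: 0.234
finger_force: 30.0
```

servo_tool:
  motion:
    - [-1,[-0.4,-8.5,0],-0.1]
    - [-1,[-0.4,-8.5,0],-0.1]
    - [-1,[-0.4,-8.5,0],-0.1]
    - [-1,[-0.4,-8.5,0],-0.1]
    - [-1,[0,0,0],0]
    - [-1,[0,0,0],0]
    - [-0.4,[0,0,0],0]
    - [-0.4,[0,0,0],0]
    - [-0.4,[0,0,0],0]
    - [-0.4,[0,0,0],0]

```text
time_s: 24.5
position: [0.4912, -0.0519, 0.152]
tool_rot: [[-0.869, 0.495, -0.0], [0.495, 0.869, -0.0], [0.0, -0.0, -1.0]]
wrist_force: [-0.2, 0.9, -0.1]
opening: 0.302
finger_force: 0.0
```

```bash
python3 st.py
python3 - <<'E'
from h import *
cv2.imwrite('pics/sc4.png',cv2.resize(snapshot('scene')[130:370,130:430,::-1],None,fx=2.5,fy=2.5,interpolation=3))
E
```

```text
t 24.5 q [-0.17  0.27  0.24  2.01 -0.08  0.87  1.18] pos [ 0.4912 -0.0519  0.152 ] yawx 2.623797807386716 arm 2.6189383091732283 r 0.08544758459295558 F tool [0.7 0.7 0.1] M [ 0.02 -0.   -0.01] 0.0
```

View pics/sc4.png

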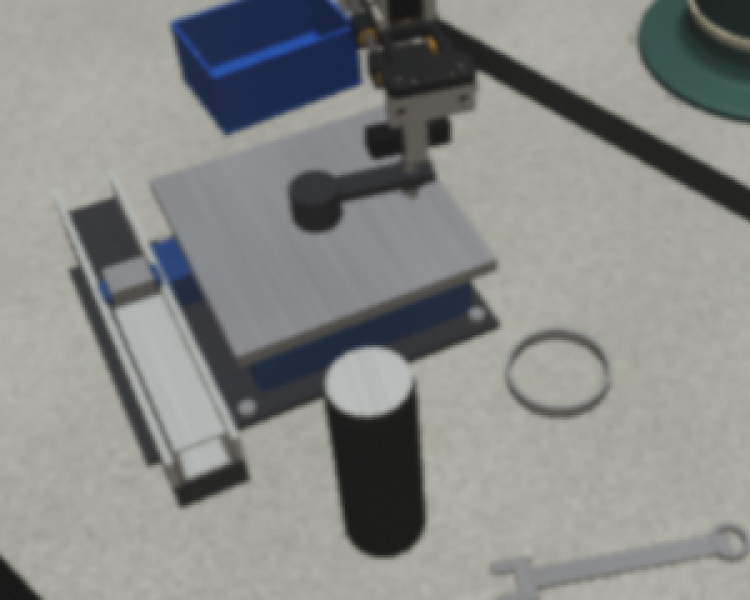

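The arm is just short of the hole, with its tip at (430,175) in the crop and the tube front near the open end. I'll sweep slowly with the fingers loosely open, so the pin rides the plate and can drop in by itself.

servo_tool:
  motion:
    - [-0.4,[0,-2.5,0],-0.03]
    - [-0.4,[-0.1,-2.5,0],-0.03]
    - [-0.4,[0,-2.5,0],-0.03]
    - [-0.4,[-0.1,-2.5,0],-0.03]
    - [-0.4,[0,-1.4,0],-0.016]
    - [-0.4,[0,-1.4,0],-0.016]
    - [-0.4,[0,-1.4,0],-0.016]
    - [-0.4,[0,-1.4,0],-0.016]
    - [-0.4,[0,0,0],0]
    - [-0.4,[0,0,0],0]

```text
time_s: 25.8
position: [0.4848, -0.0663, 0.152]
tool_rot: [[-0.945, 0.328, -0.0], [0.328, 0.945, -0.0], [-0.0, -0.0, -1.0]]
wrist_force: [0.4, 0.7, -0.4]
opening: 0.298
finger_force: 0.0
```

```bash
python3 st.py
python3 - <<'E'
from h import *
snapshot('scene');print(look_for('scene','grip'),pinpoint('scene','grip'))
b=np.array([.5652,-.0946]);
for z in(.146,.156):print(z,proj('scene',[b[0]+.085*np.cos(2.78),b[1]+.085*np.sin(2.78),z]))
E
```

```text
t 25.8 q [-0.12  0.26  0.22  2.02 -0.07  0.87  1.38] pos [ 0.4848 -0.0663  0.152 ] yawx 2.8075385065293132 arm 2.802858141347507 r 0.08527001468785872 F tool [-0.1  0.8  0.4] M [0.02 0.   0.06] 0.0
[{'extent': [273.5, 174.0, 37.4, 35.1], 'confidence': 0.74}, {'extent': [151.0, 172.3, 179.1, 160.5], 'confidence': 0.4}] [{'point': [292.5, 185.4], 'confidence': 0.54}]
0.146 [290.52027872 182.89256752]
0.156 [290.26642568 179.26288355]
```

servo_tool:
  motion:
    - [-0.4,[0,-1.3,0],-0.015]
    - [-0.4,[0,0,0],0]
    - [-0.4,[0,-1.3,0],-0.015]
    - [-0.4,[0,0,0],0]
    - [-0.4,[0,0,0],0]
    - [-0.4,[0,0,0],0]
    - [-0.4,[0,0,0],0]
    - [-0.4,[0,0,0],0]
    - [-0.4,[0,0,0],0]
    - [-0.4,[0,0,0],0]

```text
time_s: 27.2
position: [0.4839, -0.0686, 0.152]
tool_rot: [[-0.954, 0.299, -0.0], [0.299, 0.954, -0.0], [0.0, -0.0, -1.0]]
wrist_force: [1.2, 2.0, -0.4]
opening: 0.3
finger_force: 1.3
```

```bash
python3 st.py
python3 - <<'E'
from h import *
cv2.imwrite('pics/sc5.png',cv2.resize(snapshot('scene')[150:230,230:330,::-1],None,fx=6,fy=6,interpolation=3))
print(pinpoint('scene','grip'))
E
```

```text
t 27.2 q [-0.11  0.26  0.22  2.02 -0.07  0.87  1.41] pos [ 0.4839 -0.0686  0.152 ] yawx 2.837825438826743 arm 2.832065191034175 r 0.08530989890919623 F tool [-0.5  2.2  0.4] M [-0.61 -0.09  0.07] 1.3144616782665253
[]
```

View pics/sc5.png

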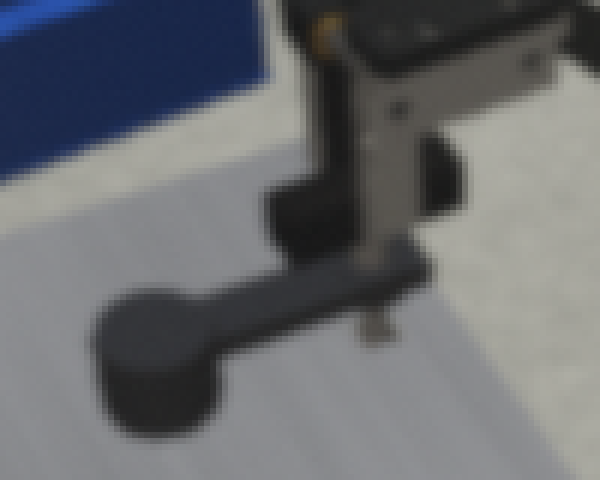

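Run:
```python
from h import *
A=np.array([.5652,-.0946]);a=2.795
u=np.array([np.cos(a),np.sin(a)]);t=np.array([-u[1],u[0]])
f=lambda r,s,z:np.round((proj('scene',[*(A+r*u+s*t),z+.084])-[230,150])*6)
for zc in(.062,.072):
    for r in(.049,.121): print(zc,r,[ (s,f(r,s*.011,zc+k).tolist()) for s in(-1,1) for k in(-.012,.012)])
print('hub top',[f(.022*c,.022*s,.038).tolist() for c,s in((1,0),(-1,0),(0,1),(0,-1))])
print('pin foot',f(.085,0,0),'arm end',f(.085,.012,.034),f(.085,-.012,.034))
```

```text
0.062 0.049 [(-1, [284.0, 271.0]), (-1, [279.0, 219.0]), (1, [259.0, 234.0]), (1, [253.0, 183.0])]
0.062 0.121 [(-1, [467.0, 208.0]), (-1, [465.0, 156.0]), (1, [440.0, 173.0]), (1, [438.0, 121.0])]
0.072 0.049 [(-1, [282.0, 250.0]), (-1, [277.0, 197.0]), (1, [256.0, 213.0]), (1, [251.0, 160.0])]
0.072 0.121 [(-1, [466.0, 186.0]), (-1, [464.0, 134.0]), (1, [439.0, 151.0]), (1, [437.0, 99.0])]
hub top [[204.0, 302.0], [88.0, 342.0], [123.0, 285.0], [171.0, 360.0]]
pin foot [371. 324.] arm end [352. 235.] [380. 274.]
```

The bar's lower corners in the crop, about (290,266) and (465,210), match the pin-home model (271 and 208 in rows) rather than riding (250 and 186). So the pin has dropped. I'll centre, open, retreat and check.

servo_tool:
  motion:
    - [-0.4,[0,2.5,0],0.03]
    - [0.6,[0,0,0],0]
    - [0.6,[0,0,0],0]
    - [0.6,[0,0,0],0]
    - [0.6,[0,0,0],0]
    - [0.6,[0,0,0],0]
    - [0.6,[0,0,-20],0]
    - [0.6,[0,0,-40],0]
    - [0.6,[0,0,-40],0]
    - [0.6,[0,0,-20],0]

```text
time_s: 28.55
position: [0.4852, -0.0663, 0.2741]
tool_rot: [[-0.945, 0.328, 0.002], [0.328, 0.945, -0.0], [-0.002, 0.001, -1.0]]
wrist_force: [0.9, 0.1, 0.0]
opening: 0.799
finger_force: 0.0
```

servo_tool:
  motion:
    - [0.6,[0,40,0],0]
    - [0.6,[0,50,0],0]
    - [0.6,[0,50,0],0]
    - [0.6,[0,50,0],0]
    - [0.6,[0,50,0],0]
    - [0.6,[0,50,0],0]
    - [0.6,[0,40,0],0]
    - [0.6,[0,0,0],0]
    - [0.6,[0,0,0],0]
    - [0.6,[0,0,0],0]

```text
time_s: 29.8
position: [0.5929, 0.2443, 0.2722]
tool_rot: [[-0.944, 0.329, 0.0], [0.329, 0.944, -0.0], [-0.0, -0.0, -1.0]]
wrist_force: [0.2, -0.6, -0.5]
opening: 0.798
finger_force: 0.0
```

```bash
python3 st.py
python3 - <<'E'
from h import *
a=cv2.resize(snapshot('scene')[150:330,160:340,::-1],(540,540),interpolation=3)
b=snapshot('top');b=cv2.resize(b[110:310,300:520,::-1],None,fx=540/200,fy=540/200,interpolation=3)
cv2.imwrite('pics/fin_s.png',a);cv2.imwrite('pics/fin_t.png',b)
for c in('scene','top'):
  for l,z in(('grip',.146),('tube_front',.05),('bed_end',.03)):
    for r in pinpoint(c,l)[:1]:print(c,l,np.round(r['point'],1),atz(c,r['point'],z))
  print(proj(c,[.5652+.085*np.cos(2.79),-.0946+.085*np.sin(2.79),.146]),proj(c,[.5652+.085*np.cos(2.79),-.0946+.085*np.sin(2.79),.156]))
E
```

```text
t 29.8 q [-0.48  0.41  0.06  1.51 -0.02  1.23  0.82] pos [0.5929 0.2443 0.2722] yawx 2.806346443088347 arm 1.4892493220921796 r 0.34007524115081544 F tool [-0.4 -0.5  0.5] M [ 0.02 -0.    0.03] 0.0
scene grip [292.4 183.9] [ 0.48535619 -0.05925705  0.146     ]
scene tube_front [212.7 313. ] [0.77801601 0.00972087 0.05      ]
scene bed_end [212.6 317.6] [0.77829119 0.00462149 0.03      ]
[290.35218972 182.66132203] [290.09727717 179.0317277 ]
top grip [392.7 265.8] [ 0.48182293 -0.06467952  0.146     ]
top tube_front [353.1 141. ] [0.77522331 0.00550003 0.05      ]
top bed_end [351.7 143.3] [0.77786217 0.00719889 0.03      ]
[393.01845208 263.95869505] [393.9017374 263.3449718]
```

View pics/fin_s.png

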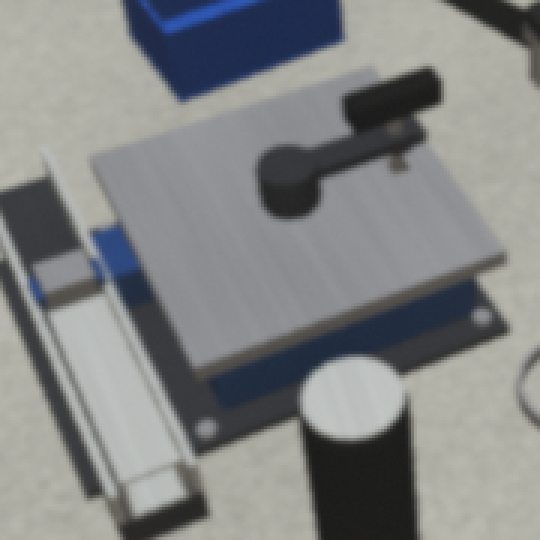

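View pics/fin_t.png

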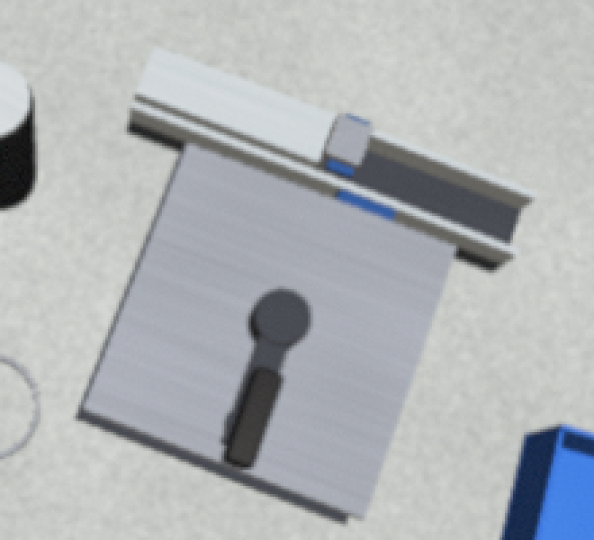

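The tube front is level with the channel end (top crop 150,55). The T-handle sits over the hole at scene row 183.9, where the model gives 182.7 for home and 179.0 for riding. Everything else is in place, so I'm handing in.

```bash
python3 -c "from rig import *;print(hand_in())"
```

```text
the job is handed in; nothing more can be done
None
```

The job is handed in at about 30 s: the crank is wound to 4π, the tube looks flush with the channel end in both cameras, the pin looks fully home in the hole, and the gripper is clear of everything.

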